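# Start and screw home the lid of a resin tank without cross-threading

### The arm

A 7-joint arm with a two-finger parallel gripper is mounted at the origin on a cart in front of the work surface, level with it; the furniture and walls round the work are solid. World frame = base frame: x ahead of the robot, y to its left, z up, the work surface at z = 0. Lengths are in mm, angles in rad, forces in N, time in s.
With the tool pointing down it reaches from about 400 to 900 mm from the base axis. Payload 5.6 kg.
Tool frame: the origin (TCP) lies midway between the tips of the shut fingers; the grasp point (between the pads) lies 19 mm behind it (ctrl.grip_point_offset is the distance from the TCP to the grasp point, in mm); z points along the fingers, y is the line along which they close (so a half turn about z gives the same grasp; the last joint's range is limited). The gripper opens to 92 mm and grips with 3 to 60 N. Pads are 20 mm wide; open, the fingers measure 128 mm over their backs; the gripper's body (75 mm by 189 mm) begins 69 mm behind the grasp point.
Start: joints at [-1.379, 0.468, -0.012, 1.603, 0.006, 1.071, -0.056], TCP at [151.263, 632.162, 214.592] pointing down, gripper open.
Joint ranges: [-2.53, 2.53], [-0.31, 2.02], [-1.57, 1.55], [0.28, 2.44], [-1.29, 4.43], [0.15, 1.84], [-2.92, 2.92]. Speed limits (rad/s): [2.57, 2.57, 3.14, 3.14, 3.14, 3.14, 3.14].

### API

Orientations are given as a 3x3 rotation matrix whose columns are the frame's x, y, z axes.
In Python, from bench import ctrl gives the robot as it stands. Calls block until the motion is done:
- ctrl.goto(position, orientation): joint-space move of the TCP to a pose.
- ctrl.movel(position, ori=None, speed=150, threshold=None): straight line of the TCP; ori=None keeps the orientation; speed is the mean speed in mm/s. With threshold (N) it stops when the force on the tool has changed by that much, and returns True; else False.
- ctrl.movej(angles): joint-space move.
- ctrl.command_gripper(opening): finger opening in mm; the grip force is fixed at half the most; returns when the fingers have stopped.
- ctrl.hold(seconds).
- ctrl.solve_ik(position, orientation): joint angles nearest the present ones, or None.
- ctrl.get_obs(): the state.
- ctrl.camera(name): name is "side" or "top"; returns a dict with "frame" (384x512x3 uint8, red, green, blue), "depth" (384x512 float32, mm along the optical axis (not along the pixel's ray), 0 where there is no reading), "K" (3x3 intrinsics, pixels), "distortion" ([k1, k2, p1, p2, k3] as OpenCV has them; the pictures are not rectified), "R" (3x3) and "t" (3): a world point X has camera coordinates R X + t. Camera axes: x right, y down, z forward; pixel columns grow to the right and rows downward; lengths in mm; the calibration is good to about 2 mm. A picture is of the moment at which its call begins.
A pose or a line that the arm cannot do raises ctrl.PlanningError and nothing moves.
- ctrl.hand_in(): hands the job in; it is judged then, once.
Trained networks look in a picture, given as the dict that the camera call returned (one of the last four; its "shot" number tells which), for a name from the list of things; names that differ only in an ending like _2 or _b are one class to them, and where a whole thing is asked for, a point or a joint stands for the part that bears it (a point fixed in the world has none). Each returns a list of dicts, best first, with "conf" (0 to 1); they miss things now and then, are a little off and sometimes report something else, mostly with a low value. They report only what shows in the picture. A call takes as long as a camera call.
- ctrl.spot_in(target, picture): "at" ([x, y, z] in mm, in the coordinates of the camera as it stood for that picture, good to about 4 mm: the middle of the surface that is visible of it).
- ctrl.cut_out(target, picture): "mask" (384x512 bool, what is visible of it).
- ctrl.place_of(target, picture): "at" ([x, y, z] in mm, in the coordinates of the camera as it stood for that picture, good to about 4 mm: a listed point, or the origin of a listed thing).
The state is a dict: "time_s": time; "qpos": joint angles; "dq": joint speeds; "joint_torque": joint torques, N m; "position": TCP position; "orientation": TCP orientation; "ft_force": force on the tool from outside, world axes, zero at the start; "torque": the same for the moment, N m; "grip_width": finger opening in mm; "grip_force": force on a finger pad.
Only numpy, scipy, OpenCV 4.12 (cv2) and the standard library are available. Lean on these libraries where they do the work, as an engineer would, in place of code of your own. Each camera call takes 0.05 s, during which the arm holds its last target. There are 200 camera calls.

### The job

Close the small aluminium resin tank with the blue screw lid that lies on the bench. Set the lid level on the grey neck and screw it clockwise all the way home without forcing it; to catch the thread, first turn it backward (anticlockwise) until it has dropped into the thread starts and turns back no farther. Leave the lid seated and let go, and the other things where they stand.

Things in the scene. Friction and masses are not known exactly. Their poses are not given: they have to be found in the camera images.
- lid: Blue round screw lid with a finely ribbed outside, 59 mm across, 29 mm high, about 80 g (varies), lying open side down. Origin: centre of its lower rim; z up. The flat top is 29 mm above the origin. The outside can be pinched at any yaw.
- lid_seat (a point): Centre of the seat face inside the lid, 23 mm above its lower rim: it lies on the neck's rim when the lid is home. The skirt below it is 53 mm inside diameter. Under a light push (5 N) the lid turns on the thread with less than 0.2 N m; against a rib or when tight it turns no farther and the torque rises at once.
- lid_lugs (a point): On the lid's axis, 5 mm above its lower rim, at the middle height of three lugs inside the skirt: 120 degrees apart, the first at the lid's own +x, each 18 degrees wide, 3.2 mm thick, reaching in to 43.4 mm diameter.
- neck_rim (a point): Centre of the rim of the tank's grey neck, 132 mm above the bench, z up. Root 40, crest 50 mm diameter. The neck sits in the tank at any angle: where its thread starts lie is NOT given by any yaw and must be felt (or seen). Radial play of the lid about 1.5 mm. Set on at random, the lid mostly rests with its lugs on the ridges, lower rim 6 to 16 mm below this point.
- thread_mid (a point): On the neck's axis 10 mm below its rim. Right-hand three-start thread: each ridge, 3 mm thick, falls 9.5 mm in 80 degrees clockwise from above (6.8 mm per rad), its top 3.5 mm below the rim at the start. A stop rib (6 degrees wide, up to the rim) closes its low end; then an open gap of 34 degrees, with a ledge below, to the next start. Axial play of a lug under a ridge 1.3 mm.
- neck_foot (a point): On the neck's axis, top of its 59 mm flange, 31 mm below the rim. Lid on ridges: clockwise it jams at the ribs, too high. Anticlockwise it climbs (if set on the rib tops, it first falls 12 mm onto the ridges), then drops 6 mm into the gaps and is blocked (lower rim 12 to 14 mm below neck_rim), after 2.1 rad at most. Then clockwise 1.4 to 1.7 rad to a firm stop, lower rim 23 mm below neck_rim.
- tank: Fixed resin tank: aluminium pot 86 mm across, shoulder 98 mm high, on a dark round foot 112 mm across with four screws; the grey threaded neck on top. Amber level tube on its -x side; brass outlet with a red lever, 89 mm out and 48 mm high, on its +x side. Origin: centre of the underside; z up.
- mix_cup: Bystander: beige mixing cup behind the tank, 68 mm across, 50 mm high, origin at the centre of its underside.
- grease_jar: Bystander: closed white jar with grey lid, right of the tank, 54 mm across, 48 mm high, origin at the centre of its underside.
- tape_yellow: Bystander: roll of yellow tape lying flat, left of the lid, 85 mm across, 24 mm high, origin at the centre of its underside.

How it is judged (in metres and radians):
On the way:
1. the lid sits over the neck, level (horizontal distance between lid and neck_rim below 0.006 m and z of lid in the frame of neck_rim below 0 m and angle between lid's own z axis and vertical below 0.15 rad), for 0.2 s.
At the end, for the whole second after the job is handed in: The lid is screwed home: its lower rim at least 21.5 mm below the neck's rim (23 mm is fully home), on the neck's axis within 4 mm, level within 0.05 rad and at rest; the bystanders stand upright (z of lid in the frame of neck_rim below -0.0215 m and horizontal distance between lid and neck_rim below 0.004 m and angle between lid's own z axis and vertical below 0.05 rad and linear speed of lid below 0.01 m/s and angle between each of mix_cup, grease_jar, tape_yellow's own z axis and vertical below 0.1 rad); the robot touches nothing.
It fails at once if the beige mixing cup is shifted by more than 25 mm (distance of mix_cup from where it was at the start of the episode above 0.025 m).
It fails at once if the white jar with a grey lid is shifted by more than 25 mm (distance of grease_jar from where it was at the start of the episode above 0.025 m).
It fails at once if the roll of yellow tape is shifted by more than 25 mm (distance of tape_yellow from where it was at the start of the episode above 0.025 m).
It fails at once if the lid is forced: more than 150 N between the lid and the tank (contact force between lid and tank above 150 N).
It also fails if it takes over 72 s, if anything falls off the work surface, if the arm or the gripper's body presses on something with over 40 N, if the wrist force passes 120 N, or if a joint passes its speed limit or range.

## Working session

There is one attempt and no reset: what is moved stays moved. The work goes in short steps, each a Python script; the robot and the scene stay as the last script left them, time stands still between calls to the robot, and variables do not carry over. Pictures are saved under pics/ and viewed, at most 10 in all, crops included, and the job is handed in when it is done.

```bash
mkdir -p pics; ls
cat > h.py <<'E'
import numpy as np, cv2
from bench import ctrl
def world(c,p): return np.array(c["R"]).T@(np.array(p)-np.array(c["t"]))
def pts(c,mask=None):
    d=c["depth"]; m=d>0
    if mask is not None: m&=mask
    v,u=np.nonzero(m)
    n=cv2.undistortPoints(np.stack([u,v],1).astype(np.float64)[:,None],np.array(c["K"]),np.array(c["distortion"]))[:,0]
    z=d[v,u][:,None]
    return (np.hstack([n*z,z])-np.array(c["t"]))@np.array(c["R"])
E
python3 - <<'E'
from h import *
np.set_printoptions(precision=1,suppress=True)
ims=[]
for n in("top","side"):
    c=ctrl.camera(n); ims.append(c["frame"])
    cv2.imwrite(f"pics/{n}0.png",c["frame"][...,::-1])
    print(n,"campos",world(c,[0,0,0]))
    for t in("lid","neck_rim","tank","mix_cup","grease_jar","tape_yellow"):
        for r in ctrl.place_of(t,c)[:2]: print(t,r["conf"],world(c,r["at"]))
    for t in("lid",):
        r=ctrl.cut_out(t,c)
        if r:
            p=pts(c,r[0]["mask"]); print("mask",len(p),np.percentile(p,[2,50,98],axis=0))
            q=p[p[:,2]>25]; print(cv2.minEnclosingCircle(q[:,:2].astype(np.float32)) if len(q) else 0)
print(ctrl.get_obs())
E
```

```text
bench.py
pics
top campos [ 338.7  -78.7 1377.6]
lid 0.51 [443.1 -25.8  -0.1]
neck_rim 0.7 [ 540.5 -241.4  132.9]
tank 0.55 [ 545.  -247.5    4.3]
mix_cup 0.75 [ 741.5 -266.3    2. ]
grease_jar 0.5 [ 439.3 -384.5   -4.3]
grease_jar 0.31 [442.1 -27.1  -0.6]
tape_yellow 0.77 [456.1 254.7  -3. ]
mask 253 [[412.8 -52.8  18.5]
 [439.4 -26.2  27.9]
 [466.7   0.7  34.1]]
((438.7610778808594, -24.951683044433594), 29.502225875854492)
side campos [  491.1 -1184.6   657.6]
lid 0.57 [439.7 -22.7   2.3]
lid 0.52 [435.9 -20.7   8.7]
neck_rim 0.82 [ 535.9 -243.2  133. ]
tank 0.78 [ 541.  -242.8    2.8]
tank 0.15 [455.1 258.7  -0.9]
mix_cup 0.67 [ 736.9 -259.1    4.5]
grease_jar 0.64 [ 427.9 -379.7    0.7]
tape_yellow 0.77 [457.3 256.5  -0.7]
mask 347 [[411.4 -55.7   3. ]
 [439.2 -41.9  26.7]
 [468.1  -2.9  31.7]]
((438.79595947265625, -26.902240753173828), 30.446727752685547)
{'time_s': 0.8, 'qpos': array([-1.4,  0.5, -0. ,  1.6,  0. ,  1.1, -0.1]), 'dq': array([ 0.,  0., -0.,  0.,  0., -0.,  0.]), 'joint_torque': array([ -0. , -52. ,  -0. , -24.4,  -0.1,   0. ,   0. ]), 'position': array([151.2, 632.2, 214.6]), 'orientation': array([[-1. ,  0.2,  0. ],
       [ 0.2,  1. ,  0. ],
       [-0. ,  0. , -1. ]]), 'ft_force': array([ 0.5, -0.4,  0.1]), 'torque': array([ 0.1, -0. , -0. ]), 'grip_force': 0.0, 'grip_width': 91.94406614427574}
```

View pics/top0.png

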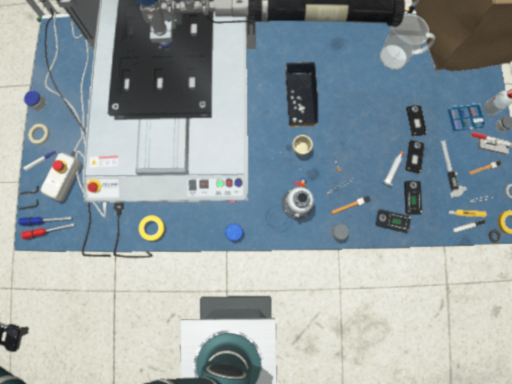

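View pics/side0.png

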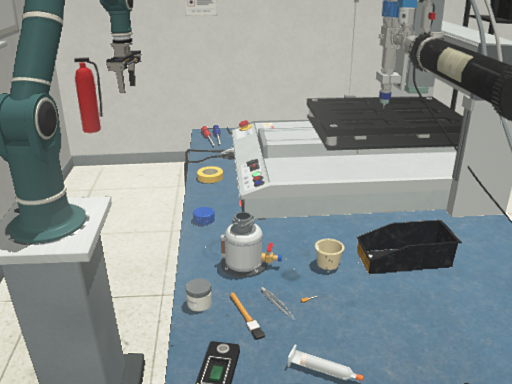

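```bash
cat >> h.py <<'E'
def down(a):
    "tool down, tool x axis at world angle a"
    c,s=np.cos(a),np.sin(a); return np.array([[c,s,0],[s,-c,0],[0,0,-1.]])
E
python3 - <<'E'
from h import *
np.set_printoptions(precision=2,suppress=True)
for n in("top","side"):
    p=pts(ctrl.camera(n))
    for lo,hi in((127,138),(94,102)):
        q=p[(abs(p[:,0]-540)<60)&(abs(p[:,1]+243)<60)&(p[:,2]>lo)&(p[:,2]<hi)]
        if len(q)>3: print(n,lo,len(q),cv2.minEnclosingCircle(q[:,:2].astype(np.float32)),q.mean(0))
for a in np.arange(-3,3.2,.5):
    print(a,[ctrl.solve_ik(x,down(a)) for x in([439,-25.5,4],[540,-243,135])])
E
```

```text
top 127 139 ((537.0570068359375, -245.28302001953125), 24.425737380981445) [ 537.72 -245.59  131.83]
top 94 204 ((537.6259765625, -244.88023376464844), 40.806243896484375) [ 534.32 -242.39   97.79]
side 127 172 ((537.7688598632812, -245.62644958496094), 26.276308059692383) [ 537.66 -248.93  131.39]
side 94 294 ((536.702880859375, -248.47238159179688), 39.186851501464844) [ 536.52 -260.49   98.29]
-3.0 [array([-0.18,  0.49,  0.2 ,  2.24, -0.23,  0.42,  1.91]), array([-0.28,  0.6 ,  0.89,  1.86, -0.57,  0.96,  2.58])]
-2.5 [array([-0.09,  0.49,  0.08,  2.23, -0.1 ,  0.42,  2.29]), array([ 0.87,  0.57, -0.67,  1.78,  0.43,  0.94,  2.23])]
-2.0 [array([-0.06,  0.49,  0.05,  2.23, -0.06,  0.42,  2.75]), array([-0.49,  0.9 ,  1.34,  1.87, -0.96,  1.21, -2.39])]
-1.5 [array([ 0.34,  0.54, -0.42,  2.21,  0.46,  0.48,  2.77]), array([-0.49,  0.9 ,  1.34,  1.87, -0.96,  1.21, -1.89])]
-1.0 [array([-0.87,  0.83,  1.11,  2.28, -1.15,  0.81, -1.52]), array([-0.49,  0.9 ,  1.34,  1.87, -0.96,  1.21, -1.39])]
-0.5 [array([-0.72,  0.67,  0.88,  2.27, -0.95,  0.63, -1.19]), array([-0.41,  0.72,  1.12
[... 178 characters left out ...]
  0.53,  2.26, -0.6 ,  0.48, -0.52]), array([-0.29,  0.6 ,  0.9 ,  1.86, -0.57,  0.96, -0.2 ])]
1.0 [array([-0.44,  0.54,  0.5 ,  2.26, -0.57,  0.47, -0.05]), array([-0.27,  0.6 ,  0.87,  1.86, -0.56,  0.95,  0.28])]
1.5 [array([-0.4 ,  0.53,  0.45,  2.25, -0.52,  0.46,  0.4 ]), array([-0.26,  0.58,  0.85,  1.86, -0.54,  0.94,  0.77])]
2.0 [array([-0.35,  0.52,  0.4 ,  2.25, -0.45,  0.45,  0.84]), array([-0.24,  0.58,  0.83,  1.86, -0.52,  0.94,  1.25])]
2.5 [array([-0.32,  0.51,  0.36,  2.25, -0.41,  0.44,  1.3 ]), array([-0.15,  0.53,  0.69,  1.85, -0.43,  0.91,  1.67])]
3.0 [array([-0.25,  0.5 ,  0.27,  2.24, -0.31,  0.43,  1.71]), array([-0.23,  0.57,  0.81,  1.86, -0.51,  0.94,  2.24])]
```

Run:
```python
from h import *
np.set_printoptions(precision=2,suppress=True)
o=ctrl.get_obs; 
def st(s): x=o(); print(s,round(x["time_s"],2),x["position"],x["ft_force"],x["torque"],round(x["grip_width"],1),round(x["grip_force"],1),x["qpos"][6])
R=down(.7)
ctrl.goto([438.8,-25.7,120],R); st("above")
ctrl.movel([438.8,-25.7,5]); st("down")
ctrl.command_gripper(45); st("grip")
ctrl.movel([438.8,-25.7,180]); st("lift")
ctrl.goto([537.4,-245.5,180],R); st("over")
c=ctrl.camera("side"); cv2.imwrite("pics/s1.png",cv2.resize(c["frame"][120:300,150:330,::-1],(540,540)))
for n in("side","top"):
    c=ctrl.camera(n)
    for t in("lid","neck_rim"):
        for r in ctrl.place_of(t,c)[:1]: print(n,t,r["conf"],world(c,r["at"]))
    r=ctrl.cut_out("lid",c)
    if r: p=pts(c,r[0]["mask"]); print(len(p),np.percentile(p,[2,50,98],axis=0))
```

```text
above 3.47 [439.17 -24.87 120.02] [ 0.78  0.14 -0.27] [-0.07  0.11  0.01] 91.7 0.0 -0.5268236979216773
down 4.38 [439.28 -25.79   5.44] [ 0.41  0.65 -0.81] [-0.02  0.12  0.02] 91.9 0.0 -0.28041383220776644
grip 4.99 [438.94 -25.55   5.22] [-0.94  0.74  5.  ] [0.13 0.31 0.  ] 57.9 30.0 -0.28011383749870117
lift 6.31 [438.19 -25.76 179.36] [-0.58  0.07 -1.46] [-0.06  0.11  0.01] 58.6 30.0 -0.6603247451717856
over 7.26 [ 537.04 -244.17  179.23] [-0.56  0.82 -0.57] [-0.05  0.15 -0.04] 57.6 30.0 -0.039414139836927174
side lid 0.65 [ 541.64 -241.23  178.29]
side neck_rim 0.6 [ 535.04 -244.9   135.58]
372 [[ 510.31 -273.46  175.67]
 [ 530.02 -261.44  200.49]
 [ 546.84 -220.53  204.97]]
279 [[ 708.73 -293.33    1.9 ]
 [ 746.85 -265.41   16.44]
 [ 767.25 -234.16   53.35]]
```

View pics/s1.png

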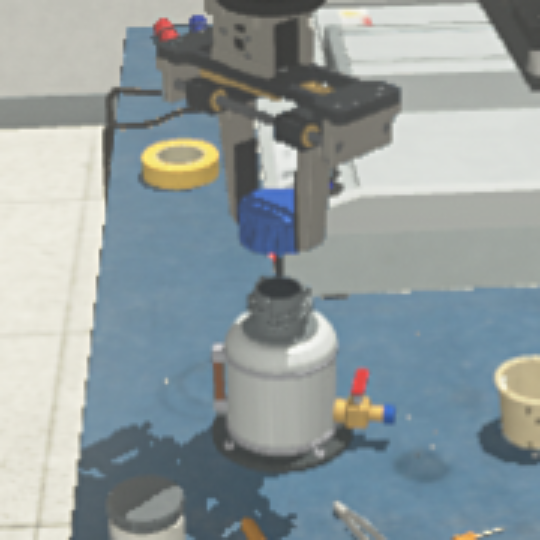

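```bash
cat >> h.py <<'E'
np.set_printoptions(precision=2,suppress=True)
def st(s):
    x=ctrl.get_obs(); print(s,round(x["time_s"],2),x["position"],x["ft_force"],x["torque"],round(x["grip_width"],1),round(x["qpos"][6],2),flush=True); return x
E
python3 - <<'E'
from h import *
ctrl.movel([537.4,-245.5,145]); st("pre")
print(ctrl.movel([537.4,-245.5,116],speed=20,threshold=6)); st("touch")
ctrl.hold(.3); st("held")
E
```

```text
pre 8.09 [ 537.01 -245.55  144.67] [ 0.3  -0.25  0.09] [-0.1   0.07 -0.  ] 58.2 -0.01
True
touch 8.93 [ 537.7  -245.74  129.78] [-0.03 -0.92  4.53] [0.04 0.01 0.11] 58.1 0.01
held 9.23 [ 537.62 -245.7   129.77] [ 1.81 -0.65  4.56] [-0.2  -0.17  0.13] 58.0 0.01
```

```bash
cat >> h.py <<'E'
X,Y=537.6,-245.6
def go(z,a):
    q=ctrl.solve_ik([X,Y,z],down(a)); ctrl.movej(q)
E
python3 - <<'E'
from h import *
z=129.8;a=.7
for i in range(5):
    a+=.1; z+=.3
    go(z,a); x=st(f"{z:.1f} {a:.2f}")
    z-=np.clip((6-x["ft_force"][2])*.1,-1,1)
E
```

```text
130.1 0.80 9.48 [ 536.82 -245.07  129.47] [ 0.69  0.34 -1.02] [-0.05  0.09 -0.  ] 58.0 0.09
129.7 0.90 9.73 [ 537.03 -245.28  129.17] [-0.3  -0.06 -1.44] [-0.05  0.09 -0.01] 58.2 0.17
129.3 1.00 9.98 [ 537.21 -245.75  128.98] [ 0.2  -0.91 -1.7 ] [-0.24  0.08 -0.08] 58.2 0.26
128.8 1.10 10.23 [ 537.4  -246.02  128.8 ] [-0.51 -0.92 -0.95] [-0.39  0.16 -0.82] 58.2 0.34
128.4 1.20 10.48 [ 537.7  -246.    128.57] [-0.15 -1.38  0.4 ] [-0.36  0.05 -0.9 ] 57.8 0.42
```

Run:
```python
from h import *
a=1.13
go(128.5,a); st("back")
print(ctrl.movel([X,Y,117],speed=15,threshold=6)); x=st("low")
z=x["position"][2]
for i in range(3):
    a+=.06; go(z,a); st(f"{a:.2f}")
```

```text
back 10.73 [ 537.64 -245.66  128.45] [-0.61 -0.89 -1.57] [-0.49  0.15 -0.05] 58.4 0.37
True
low 11.15 [ 537.73 -245.75  125.07] [-0.16  0.81  5.55] [ 0.02  0.22 -0.01] 58.2 0.37
1.19 11.4 [ 537.73 -245.9   125.27] [ 0.85 -0.74  2.28] [-0.47  0.02 -0.74] 57.9 0.42
1.25 11.65 [ 537.89 -246.04  125.25] [ 0.97 -2.26  1.69] [-0.64 -0.16 -0.86] 58.1 0.47
1.31 11.9 [ 538.02 -246.05  125.19] [ 1.71 -3.77  0.69] [-0.82 -0.5  -1.03] 58.3 0.52
```

Run:
```python
from h import *
z=124.9;a=1.25
for i in range(26):
    a-=.08; go(z,a); x=st(f"{z:.1f} {a:.2f}")
    if x["torque"][2]>.7: print("stop"); break
    z-=np.clip((4-x["ft_force"][2])*.15+(.45 if i>3 else 0),-.8,1.3)
```

```text
124.9 1.17 12.15 [ 537.39 -245.27  124.71] [ 0.01 -1.65  1.47] [-0.57  0.08 -0.08] 58.3 0.41
124.5 1.09 12.4 [ 537.3  -244.77  124.3 ] [-0.91 -0.52  2.08] [-0.04  0.2   0.01] 58.1 0.34
124.2 1.01 12.65 [ 537.36 -245.05  123.83] [-0.73  0.35 -0.11] [-0.06  0.11 -0.04] 58.3 0.28
123.6 0.93 12.9 [ 537.38 -245.34  123.34] [-0.19 -0.18 -0.58] [-0.05  0.12  0.  ] 58.3 0.21
122.9 0.85 13.15 [ 537.49 -245.47  122.79] [ 1.19  0.33 -0.77] [-0.09  0.12  0.01] 58.2 0.14
121.8 0.77 13.4 [ 537.66 -245.69  121.92] [-0.95 -0.55  0.56] [-0.1   0.19 -0.04] 58.0 0.08
120.8 0.69 13.65 [ 537.8  -245.8   121.27] [-2.1   0.95  4.66] [-0.03  0.36 -0.06] 57.6 0.01
120.4 0.61 13.9 [ 537.68 -245.73  120.71] [-1.48  0.    5.16] [ 0.01  0.34 -0.04] 58.1 -0.05
120.2 0.53 14.15 [ 537.56 -245.62  120.24] [-0.13  0.84  3.62] [-0.02  0.34 -0.06] 57.8 -0.12
119.7 0.45 14.4 [ 537.4  -245.57  119.68] [-0.55  0.73  4.79] [ 0.05  0.49 -0.11] 58.3 -0.19
119.3 0.37 14.65 [ 537.28 -245.5   119.18] [-1.37  0.75  3.78] [ 0.02  0.59 -0.1 ] 58.1 -0.25
118.9 0.29 14.9 [ 537.2  -245.33  118.63] [-2.5   0.74  2.5 ] [ 0.16  0.69 -0.
[... 252 characters left out ...]
 3.23  4.46] [ 0.67  1.24 -0.13] 58.0 -0.52
116.9 -0.03 15.9 [ 536.73 -244.76  116.43] [-4.26  4.47  3.25] [ 0.71  1.28 -0.09] 58.0 -0.59
116.4 -0.11 16.15 [ 536.63 -244.57  115.85] [-3.42  4.12  4.71] [ 0.84  1.42 -0.2 ] 58.0 -0.65
116.0 -0.19 16.4 [ 536.68 -244.37  115.38] [-4.76  4.08  3.5 ] [ 0.95  1.28 -0.12] 58.1 -0.72
115.5 -0.27 16.65 [ 536.75 -244.24  114.84] [-5.94  3.87  3.05] [ 1.01  1.26 -0.16] 58.2 -0.79
114.9 -0.35 16.9 [ 536.83 -243.54  114.36] [-5.29  7.36  4.87] [1.41 1.35 0.05] 58.1 -0.85
114.6 -0.43 17.15 [ 537.13 -243.18  114.13] [-5.71  6.77  5.78] [1.64 1.29 0.62] 58.3 -0.92
114.4 -0.51 17.4 [ 538.15 -243.56  114.11] [-2.22  5.86  4.83] [1.36 0.75 0.98] 57.8 -0.99
stop
```

Run:
```python
from h import *
ctrl.command_gripper(92); x=st("open")
p=x["position"]; ctrl.movel([p[0],p[1],220],speed=100); st("up")
ctrl.goto([400,-50,300],down(0.)); st("away")
for n in("side","top"):
    c=ctrl.camera(n)
    if n=="side": cv2.imwrite("pics/s2.png",cv2.resize(c["frame"][120:300,150:330,::-1],(540,540)))
    for t in("lid","mix_cup","grease_jar","tape_yellow"):
        for r in ctrl.place_of(t,c)[:1]: print(n,t,r["conf"],world(c,r["at"]))
    w=pts(c); q=w[(np.hypot(w[:,0]-537.5,w[:,1]+245.5)<27)&(w[:,2]>130)]
    print(len(q)); 
    if len(q)>5: A=np.c_[q[:,:2]-q[:,:2].mean(0),np.ones(len(q))]; q2=q[q[:,2]>133]; print(np.linalg.lstsq(A,q[:,2],rcond=None)[0],q2.mean(0))
```

```text
open 18.05 [ 537.6  -245.77  114.4 ] [ 0.27 -0.31  0.37] [0.02 0.16 0.01] 91.8 -0.99
up 19.26 [ 537.28 -245.47  219.33] [-0.98 -0.94 -0.23] [0.01 0.16 0.03] 92.2 -1.08
away 20.31 [400.22 -50.33 300.03] [-0.34  0.38  0.39] [ 0.    0.17 -0.07] 92.0 -1.76
side lid 0.6 [ 537.91 -243.41  111.97]
side mix_cup 0.97 [ 738.56 -262.13    1.03]
230
[  0.01   0.03 138.31] [ 537.14 -247.74  138.4 ]
top lid 0.62 [ 543.77 -246.71  108.58]
top mix_cup 0.75 [ 738.02 -263.49    1.34]
top grease_jar 0.78 [ 442.6  -384.37   -1.16]
top tape_yellow 0.95 [452.29 252.14  -2.26]
230
[ -0.     0.   138.29] [ 537.4  -245.45  138.48]
```

View pics/s2.png

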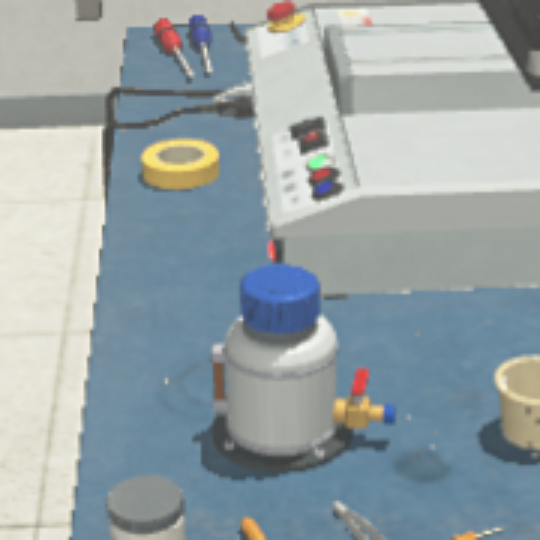

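The picture shows the lid level and down on the tank, at about (280,295) in the crop. Its top measures z = 138.3 mm, against 138 mm when fully home.

```bash
python3 -c "
from bench import ctrl
print(ctrl.hand_in())"
```

```text
the job is handed in; nothing more can be done
None
```

The lid is screwed home and level on the neck (top at 138.3 mm, 138 mm being fully home), the gripper has let go, the bystanders stand where they were, and the job was handed in after about 20 s of robot time; no verdict was returned.

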